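Clamp the culture flask in its stage carrier

ROBOT

A 6-joint arm with a two-finger parallel gripper is mounted at the origin on the work surface. World frame = base frame: x ahead of the robot, y to its left, z up, the work surface at z = 0. Lengths are in mm, angles in degrees, forces in N, time in s.
With the tool pointing down it reaches from about 350 to 850 mm from the base axis. Payload 8.1 kg.
Tool frame: the origin (TCP) lies at the very end of the fingers, on their centre line; the grasp point (between the pads) lies 19 mm behind it; z points along the fingers, y is the line along which they close (so a half turn about z gives the same grasp; the last joint's range is limited). The gripper opens to 85 mm and grips with 20 to 120 N. Pads are 22 mm wide; open, the fingers measure 114 mm over their backs; the gripper's body (76 mm by 85 mm) begins 54 mm behind the grasp point. The pads swing forward as they close: fully open they stand 13 mm farther back than shut.
Start: joints at [-78.461, 7.471, 85.268, -0, 87.261, -4.893], TCP at [169.751, -575.491, 192.192] pointing down, gripper open.
Joint ranges: [-169.43, 169.43], [-51.17, 129.36], [1.28, 143.12], [-76.62, 256.62], [0, 156.53], [-152.29, 152.29]. Speed limits (degrees/s): [136.94, 136.94, 159.86, 180, 180, 180].

INTERFACE

Orientations are given as [roll, pitch, yaw] about the fixed x, y, z axes, in that order (R = Rz(yaw) Ry(pitch) Rx(roll)).
In Python, from bench import * gives the robot as it stands.
- The arm moves only by the tool play_rows, never from a script. Its argument "increments" is a list of rows, each a list of 3 entries, a list of its own where there are three numbers: the gripper's target within -1 to 1 (fully open at 1, half-way at 0, shut at -1), then the shift along the tool's x, y, z in mm, then the turn about the tool's z in rad. A call has 1 to 12 rows; each row shifts and turns the commanded pose from where the row before left it, along the tool's axes as they then stand; what a row does not reach is not made up. A row lasts 1/12 s, in which the tool goes at most 41.7 mm and 7.16 degrees, less where a joint would pass 70% of its speed; a pose out of reach is approached as far as the arm can. A call is refused whole if a number of a shift passes 41.7 or a number of a turn 0.125, either way. A call with a gripper value outside its range is refused whole. The fingers move at their own pace and stop on an object; "force" is the grip in N (left out, the last holds). Time passes only in rows, so rows that do not move let the fingers close. It gives the time, the measured TCP pose, the force, the opening and the grip force at its end, in the units of the state.
- sense(): the state, without advancing time (a new reading comes with each control period).
- snapshot(name): name is "side" or "top"; returns a dict with "color" (480x640x3 uint8, red, green, blue), "intrinsics" (3x3 intrinsics, pixels), "world_from_camera" (4x4, takes a point from camera to world coordinates). Camera axes: x right, y down, z forward; pixel columns grow to the right and rows downward; lengths in mm; the calibration is good to about 2 mm. A picture is of the moment at which its call begins. There is no depth.
- hand_in(): hands the job in; it is judged then, once.
Trained networks look in a picture, given as the dict that the camera call returned (one of the last four; its "shot" number tells which), for a name from the list of things; names that differ only in an ending like _2 or _b are one class to them, and where a whole thing is asked for, a point or a joint stands for the part that bears it (a point fixed in the world has none). Each returns a list of dicts, best first, with "p" (0 to 1); they miss things now and then, are a little off and sometimes report something else, mostly with a low value. They report only what shows in the picture. A call takes as long as a camera call. They do not tell look-alikes from the thing itself.
- find_in(query, picture): "xyz" ([x, y, z] in mm, in the coordinates of the camera as it stood for that picture, good to about 4 mm: the middle of the surface that is visible of it).
- regions_of(query, picture): "mask" (480x640 bool, what is visible of it).
- pinpoint(query, picture): "xyz" ([x, y, z] in mm, in the coordinates of the camera as it stood for that picture, good to about 4 mm: a listed point, or the origin of a listed thing).
The state is a dict: "time": time; "joint_pos": joint angles; "qd": joint speeds; "joint_efforts": joint torques, N m; "tool_pos": TCP position; "tcp_rot": TCP orientation; "ft_force": force on the tool from outside, world axes, zero at the start; "wrist_torque": the same for the moment, N m; "finger_gap": finger opening in mm; "grip_force": force on a finger pad.
Only numpy, scipy, OpenCV 4.12 (cv2) and the standard library are available. Lean on these libraries where they do the work, as an engineer would, in place of code of your own. Each camera call takes 0.05 s, during which the arm holds its last target. There are 200 camera calls.

TASK

Secure the green-capped culture flask in its stage carrier: with the back of a finger, swing the blue clamp strap across the flask until its end stops in the keeper, and only then push the red cam lever all the way down with a fingertip, and come away. Nothing is to be picked up: leave the flask lying in its nest and do not disturb anything else on the carrier or the bench.

Things in the scene. Friction and masses are not known exactly. Their poses are not given: they have to be found in the camera images.
- carrier: black carrier plate, 190 x 245 mm (its x by y), 12 mm thick, fixed to the bench. Origin: underside (bench level), at the middle of the flask nest; the plate covers x -85 to 105 mm and y -115 to 130 mm. Its +y axis runs from the strap's pivot post, across the flask, to the keeper that takes the strap's end. The flask's cap points along +x. The aluminium keeper is at y 85 to 103 mm, 72 mm high, open on its -x side.
- strap_pivot (a point): point on the strap's vertical pivot axis at the height of the strap's top face (66 mm above the bench); in the carrier's frame x 0, y -85 mm. A 16 mm radius hub, with a pin head to 72 mm, is around it.
- strap (a joint): angle (rad) of the blue clamp strap about its vertical pivot: 0 = swung fully open, grows as it turns clockwise seen from above, 1.75 = home against its stop, straight across the flask along the carrier's +y. At value q the strap points from its pivot in the direction (carrier yaw + pi/2 + 1.75 - q), counted anticlockwise from world +x. Friction holds it wherever it is left.
- strap_push (a point): point on the centre line of the strap's top face, 90 mm from the pivot: a good place along it to push its side; about 1.7 N moves it there. The strap is a level bar 16 mm wide and 20 mm tall (46 to 66 mm above the bench), reaching 185 mm from the pivot. Below it, where it swings, the flask and nest are lower than 40 mm.
- foot: round rubber foot, 24 mm across and 6 mm thick, under the strap 85 mm from its pivot; origin at the middle of its underside. It rides 2 mm above the flask; pushing the cam lever down drives it 2.8 mm down, onto the flask.
- lever_pivot (a point): middle of the cam lever's level pivot axis (square to the strap), 79 mm above the bench, on the strap 151 mm from the strap's pivot: the lever swings round with the strap. Two steel cheeks on the strap hold it, from 137 to 165 mm from the strap's pivot, top 90 mm above the bench.
- lever (a joint): angle (rad) through which the red cam lever has been pushed: 0 = raised, leaning outwards at 1.15 rad above level; 1.15 = fully down on its stop, level, pointing straight on along the strap, away from the strap's pivot. At value q it stands 1.15 - q above level. It pushes down and outwards and stays where it is left; about 4.5 N moves it 80 mm from its pivot.
- lever_pad (a point): middle of the upper face of the lever's pad (where to push), 89 mm along the lever from its pivot. The lever is 112 mm long from the pivot and 10 mm thick; the outer 46 mm is a pad 26 mm wide.
- flask_mid (a point): centre of the body of the pink-tinted culture flask with GREEN cap lying in the nest (body 70 x 50 x 26 mm, top 38 mm above the bench; 60 g, loose).
- spare_flask_mid (a point): a second culture flask with a BLUE cap, lying loose on the bench near its right edge; a bystander. Body 70 x 50 x 26 mm; this point is the centre of its body.
- dish: small round covered dish, 40 mm across, 13 mm high, loose on the carrier plate; a bystander. Origin under its middle.
- vial: small amber vial with orange cap, 26 mm across, 45 mm high, standing loose on the carrier plate; a bystander. Origin under its middle.
- media: bottle with orange cap, 64 mm across, 150 mm high, on the bench to the left; a bystander. Origin under its middle.
- rack: blue tube rack, 100 x 160 mm, 61 mm high, on the bench to the right; a bystander. Origin under its middle.
- tipbox: grey and yellow tip box, 85 x 120 mm, 80 mm high, on the bench to the left; a bystander. Origin under its middle.
- mouse: black computer mouse, 110 x 62 x 26 mm, on the bench beyond the carrier to the right; a bystander. Origin under its middle.
- timer: white bench timer, 60 x 70 x 22 mm, lying on the bench to the left; a bystander. Origin under its middle.
There are look-alikes about, which are no part of the job. Leave any yellow look-alike of the part that bears flask_mid alone.

How it is judged:
By the outcome, as a careful person would: the job done as asked, in the order asked, and still so for the second after the job is handed in, with the robot touching nothing.
It also fails if it takes over 48 s, if anything falls off the work surface, if the arm or the gripper's body presses on something with over 40 N, if the wrist force passes 120 N, or if a joint passes its speed limit or range.

## Working session

There is one attempt and no reset: what is moved stays moved. The work goes in short steps, Python scripts to look and compute and a tool call to move; the robot and the scene stay as the last step left them, time stands still between calls to the robot, and variables do not carry over. Pictures are saved under pics/ and viewed, at most 10 in all, crops included, and the job is handed in when it is done.

Besides the shell and the picture viewer there is one more tool, called as name([rows], argument=value, ...), one row to a line, values as JSON. play_rows: Moves the arm, as the interface text tells. Its arguments: {"type":"object","properties":{"increments":{"type":"array","items":{"type":"array"}},"force":{"type":"number"}},"required":["increments"]}

```bash
mkdir -p pics
cat > h.py <<'E'
from bench import *
import numpy as np, cv2
def w(s,p):
    T=np.array(s["world_from_camera"]);return T[:3,:3]@np.array(p)+T[:3,3]
def px(s,P):
    T=np.linalg.inv(np.array(s["world_from_camera"]));c=T[:3,:3]@np.array(P)+T[:3,3];q=np.array(s["intrinsics"])@c;return (q[:2]/q[2]).round(0)
def save(s,n):cv2.imwrite("pics/"+n,np.ascontiguousarray(s["color"][:,:,::-1]))
E
python3 - <<'E'
from h import *
for n in("top","side"):
    s=snapshot(n);save(s,n+"1.png")
    print(n,np.array(s["world_from_camera"])[:3,3].round())
    for q in["carrier","strap_pivot","strap_push","foot","lever_pivot","lever_pad","flask_mid","spare_flask_mid","dish","vial","media","rack","tipbox","mouse","timer"]:
        print(q,[(round(float(d["p"]),2),w(s,d["xyz"]).round().tolist(),px(s,w(s,d["xyz"])).tolist()) for d in pinpoint(q,s)[:3]])
st=sense();print(st["time"],st["tool_pos"],st["tcp_rot"],st["finger_gap"])
E
```

```text
top [ 448.  -58. 1318.]
carrier [(0.76, [560.0, 69.0, -5.0], [279.0, 239.0])]
strap_pivot [(0.74, [547.0, -11.0, 65.0], [305.0, 241.0])]
strap_push [(0.6, [459.0, -8.0, 63.0], [304.0, 273.0])]
foot [(0.68, [399.0, -1.0, 80.0], [301.0, 294.0])]
lever_pivot [(0.65, [396.0, 2.0, 82.0], [300.0, 295.0])]
lever_pad [(0.8, [359.0, 1.0, 156.0], [299.0, 311.0])]
flask_mid [(0.9, [534.0, -173.0, 12.0], [361.0, 247.0]), (0.84, [558.0, 74.0, 24.0], [276.0, 238.0]), (0.81, [356.0, 208.0, 16.0], [230.0, 308.0])]
spare_flask_mid [(0.8, [562.0, -512.0, 14.0], [476.0, 237.0])]
dish [(0.53, [634.0, 133.0, 10.0], [257.0, 213.0])]
vial [(0.39, [597.0, -23.0, 14.0], [310.0, 226.0])]
media [(0.86, [512.0, 468.0, -2.0], [145.0, 255.0]), (0.59, [636.0, 126.0, 9.0], [260.0, 213.0])]
rack [(0.7, [416.0, -545.0, 3.0], [488.0, 287.0])]
tipbox [(0.87, [341.0, 443.0, -6.0], [152.0, 313.0])]
mouse [(0.86, [701.0, -387.0, 3.0], [432.0, 192.0])]
timer [(0.88, [654.0, 415.0, -2.0], [164.0, 207.0]), (0.22, [600.0, -25.0, 13.0], [310.0, 225.0]), (0.2, [399.0, -0.0, 79.0], [301.0, 294.0])]
side [  59. 1439. 1014.]
carri
[... 557 characters left out ...]
.0, 446.0, 4.0], [329.0, 405.0])]
dish [(0.68, [564.0, 75.0, -1.0], [295.0, 300.0]), (0.49, [641.0, 129.0, 13.0], [263.0, 301.0])]
vial [(0.63, [606.0, -23.0, 10.0], [293.0, 277.0]), (0.24, [707.0, -387.0, -0.0], [302.0, 222.0])]
media [(0.9, [517.0, 471.0, 3.0], [255.0, 395.0])]
rack [(0.84, [416.0, -540.0, 3.0], [391.0, 216.0]), (0.35, [356.0, 3.0, 155.0], [374.0, 254.0])]
tipbox [(0.84, [346.0, 445.0, 2.0], [329.0, 405.0]), (0.23, [710.0, -385.0, -4.0], [301.0, 223.0])]
mouse [(0.85, [707.0, -386.0, -1.0], [302.0, 223.0])]
timer [(0.97, [658.0, 418.0, -2.0], [211.0, 369.0])]
1.6 [ 169.73257709 -575.46928097  192.16625583] [-1.79994821e+02  3.83340438e-04  1.64308064e+01] 85.35052036536564
```

Run:
```python
from h import *
i=cv2.imread("pics/top1.png")[170:350,180:400];cv2.imwrite("pics/c1.png",cv2.resize(i,None,fx=3.3,fy=3.3,interpolation=cv2.INTER_CUBIC))
```

```text
(no output)
```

View pics/c1.png

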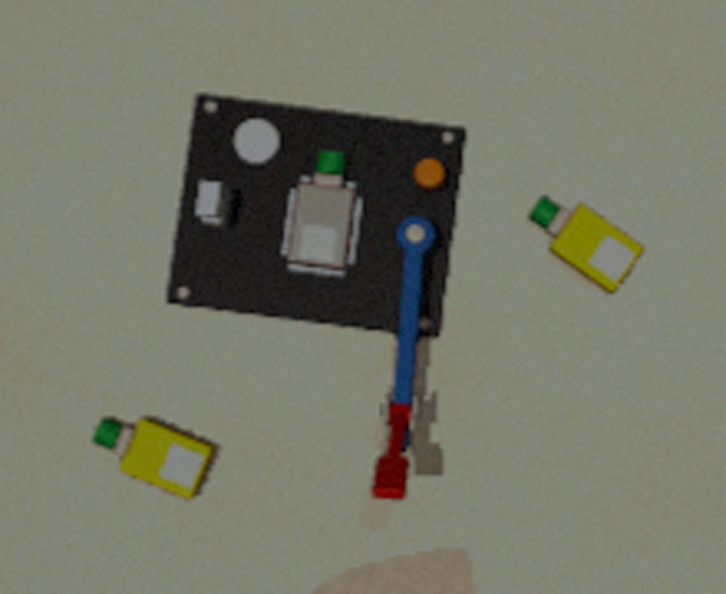

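View pics/side1.png

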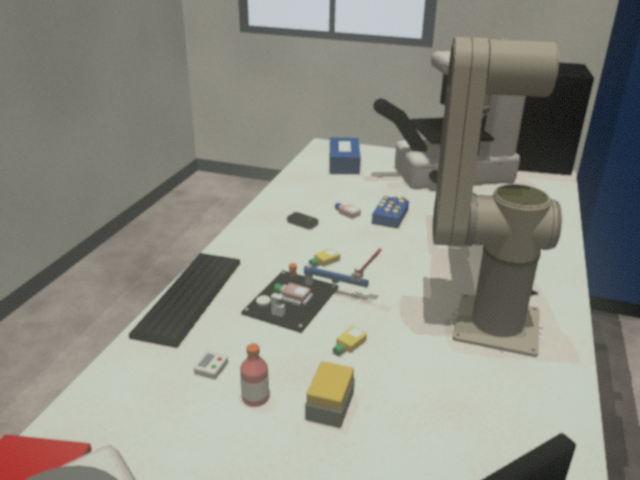

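The crop shows the carrier with the target, a pink flask with a green cap, in the nest at top px (278,238). The look-alikes are the yellow flasks at (361,245) and (231,308) and the blue-capped spare at (476,237). I'm choosing the one in the nest. The strap pivot is at (305,241), and the strap points towards the robot with the red lever at (299,311). Carrier yaw is about -7.4°.

First I approach at height with the fingers shut.

play_rows([
  [-1,[26.7,-26.9,0],0],
  [-1,[26.7,-26.9,0],0],
  [-1,[26.7,-26.9,0],0],
  [-1,[26.7,-26.9,0],0],
  [-1,[26.7,-26.9,0],0],
  [-1,[26.7,-26.9,0],0],
  [-1,[26.7,-26.9,0],0],
  [-1,[26.7,-26.9,0],0],
  [-1,[26.7,-26.9,0],0],
  [-1,[26.7,-26.9,0],0],
  [-1,[26.7,-26.9,0],0],
  [-1,[26.7,-26.9,0],0],
], force=20)

```text
time: 2.6
tool_pos: [386.3, -173.6, 192.6]
tcp_rot: [180.0, -0.0, 16.4]
ft_force: [0.7, -0.1, 0.0]
finger_gap: 0.0
grip_force: 0.0
```

play_rows([
  [-1,[26.7,-26.9,0],0],
  [-1,[26.7,-26.9,0],0],
  [-1,[26.7,-26.9,0],0],
  [-1,[26.7,-26.9,0],0],
  [-1,[0,0,0],-0.125],
  [-1,[0,0,0],-0.125],
  [-1,[0,0,0],-0.125],
  [-1,[0,0,0],-0.125],
  [-1,[0,0,0],-0.125],
  [-1,[0,0,0],-0.125],
  [-1,[0,0,0],-0.125],
  [-1,[0,0,0],-0.125],
])

```text
time: 3.6
tool_pos: [457.8, -41.8, 192.3]
tcp_rot: [180.0, -0.0, 74.1]
ft_force: [-0.0, -0.9, -0.1]
finger_gap: 0.2
grip_force: 0.0
```

play_rows([
  [-1,[0,0,0],-0.125],
  [-1,[0,0,0],-0.125],
  [-1,[0,0,0],-0.125],
  [-1,[0,0,0],-0.125],
  [-1,[0,0,0],-0.125],
  [-1,[0,0,0],-0.125],
  [-1,[0,0,0],-0.125],
  [-1,[0,0,0],-0.125],
  [-1,[0,0,0],-0.125],
  [-1,[0,0,0],-0.125],
  [-1,[0,0,0],-0.125],
  [-1,[0,0,0],-0.125],
])

```text
time: 4.6
tool_pos: [457.8, -41.8, 192.3]
tcp_rot: [180.0, 0.0, 160.0]
ft_force: [-0.1, -0.2, -1.1]
finger_gap: 0.1
grip_force: 0.0
```

play_rows([
  [-1,[0,0,0],-0.125],
  [-1,[0,0,0],-0.125],
  [-1,[0,0,35],-0.01],
  [-1,[0,0,35],0],
  [-1,[0,0,30],0],
  [-1,[0,0,20],0],
  [-1,[0,0,12],0],
  [-1,[0,0,6],0],
  [-1,[0,0,0],0],
])

```text
time: 5.35
tool_pos: [457.2, -41.7, 53.5]
tcp_rot: [180.0, -0.1, 174.6]
ft_force: [-0.9, 0.5, 1.1]
finger_gap: 0.3
grip_force: 0.0
```

```bash
cat > view.py <<'E'
from h import *
import sys
tag,a,b=sys.argv[1],eval(sys.argv[2]),eval(sys.argv[3])
o=[]
for n,(x,y,X,Y) in(("top",a),("side",b)):
    s=snapshot(n);save(s,n+tag+"_full.png");o.append(cv2.resize(np.ascontiguousarray(s["color"][y:Y,x:X,::-1]),(400,400),interpolation=cv2.INTER_CUBIC))
cv2.imwrite("pics/"+tag+".png",np.hstack(o));print(sense()["time"])
E
python3 view.py v2 "(220,190,340,310)" "(240,190,400,350)"
```

```text
5.45
```

View pics/v2.png

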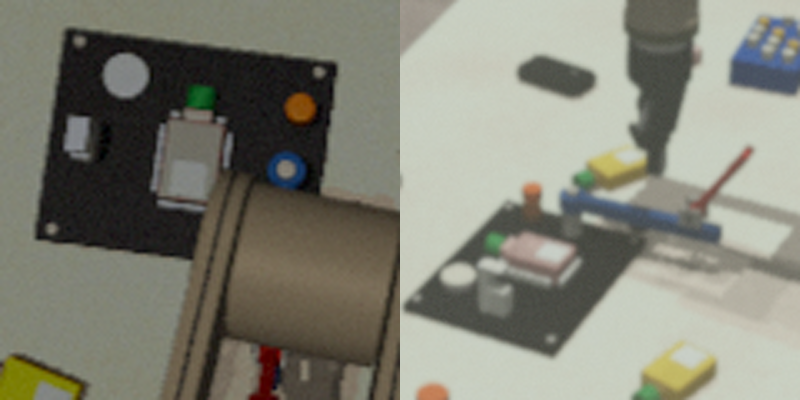

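play_rows([
  [-1,[0,6,0],0],
  [-1,[0,6,0],0],
  [-1,[0,4,0],0],
  [-1,[1.2,5.3,0],0.06],
  [-1,[1.5,7.1,0],0.08],
  [-1,[1.5,7.1,0],0.08],
  [-1,[1.5,7.1,0],0.08],
  [-1,[1.5,7.1,0],0.08],
  [-1,[1.5,7.1,0],0.08],
  [-1,[1.5,7.1,0],0.08],
  [-1,[1.5,7.1,0],0.08],
  [-1,[1.5,7.1,0],0.08],
])

```text
time: 6.45
tool_pos: [471.8, 36.1, 54.8]
tcp_rot: [180.0, 0.0, 134.3]
ft_force: [-0.8, 0.2, 0.7]
finger_gap: -0.1
grip_force: 0.0
```

Run:
```python
from h import *
st=sense();print(st["ft_force"],st["wrist_torque"])
s=snapshot("side")
for q in("lever_pivot","lever_pad","strap_push"):print(q,[(round(float(d["p"]),2),w(s,d["xyz"]).round().tolist()) for d in pinpoint(q,s)[:2]])
```

```text
[-0.76779205  0.17534299  0.74479687] [-0.01096894  0.00423192  0.02662741]
lever_pivot [(0.63, [404.0, -0.0, 75.0]), (0.44, [462.0, -4.0, 65.0])]
lever_pad [(0.66, [356.0, 4.0, 154.0])]
strap_push [(0.79, [459.0, -1.0, 67.0])]
```

```bash
python3 view.py v3 "(220,190,340,310)" "(290,200,400,310)"
```

```text
6.75
```

View pics/v3.png

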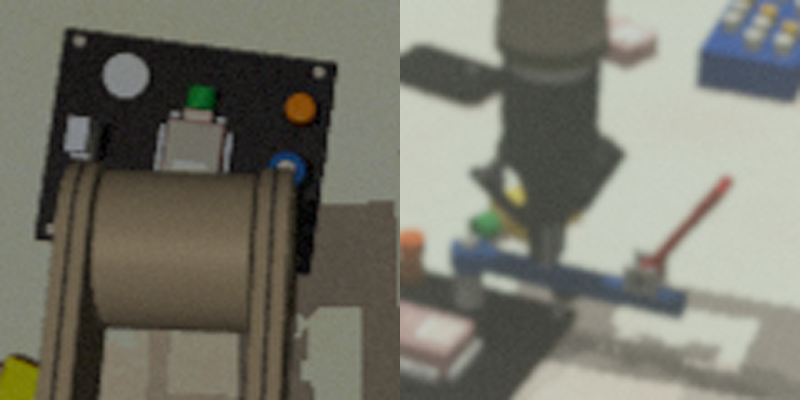

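Run:
```python
from h import *
s=snapshot("side");print(px(s,sense()["tool_pos"]),px(s,[549,-11,66]),px(s,[404,0,76]))
i=s["color"][225:300,300:400,::-1];cv2.imwrite("pics/v4.png",cv2.resize(np.ascontiguousarray(i),(800,600),interpolation=cv2.INTER_CUBIC))
t=snapshot("top");print(px(t,sense()["tool_pos"]))
```

```text
[330. 283.] [310. 267.] [356. 274.]
[289. 268.]
```

View pics/v4.png

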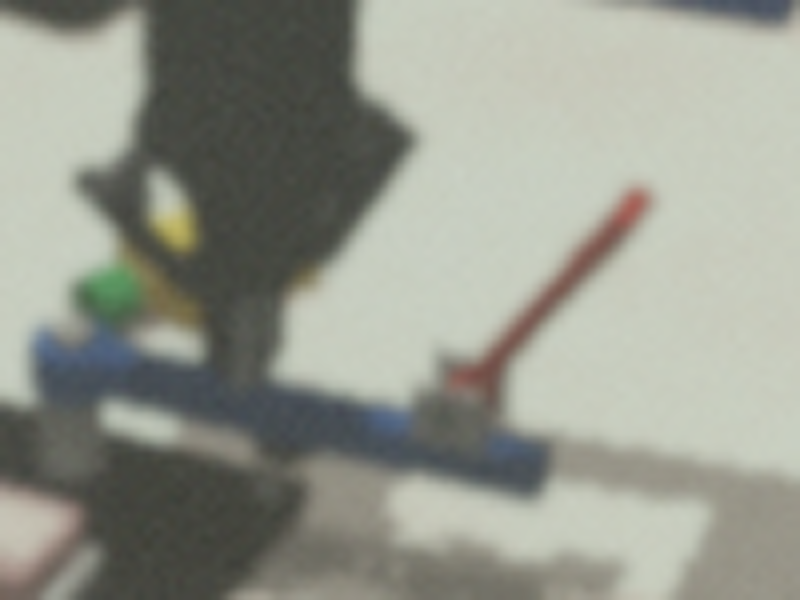

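Run:
```python
from h import *
s=snapshot("side")
for P in([457.2,-41.7,53.5],[457.2,-41.7,75],[471.8,36.1,54.8],[471.8,36.1,80],[471.8,15,54.8],[471.8,-41,54.8]):print(P,px(s,P))
a=cv2.imread("pics/sidev2_full.png")[225:275,300:380]
b=s["color"][240:290,290:370,::-1]
cv2.imwrite("pics/v5.png",np.hstack([cv2.resize(np.ascontiguousarray(k),(400,250),interpolation=cv2.INTER_CUBIC) for k in(a,b)]))
```

```text
[457.2, -41.7, 53.5] [342. 270.]
[457.2, -41.7, 75] [343. 264.]
[471.8, 36.1, 54.8] [330. 283.]
[471.8, 36.1, 80] [330. 275.]
[471.8, 15, 54.8] [332. 279.]
[471.8, -41, 54.8] [338. 269.]
```

View pics/v5.png

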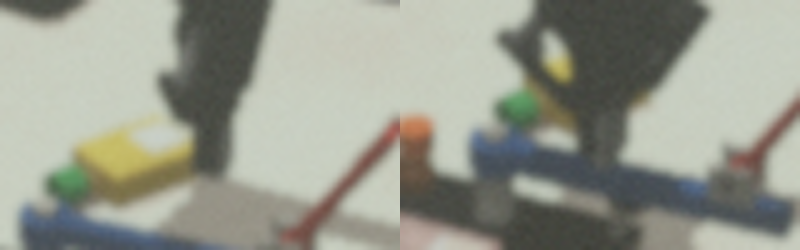

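The fingertip sits about 30 mm above the reported TCP in the side view: its bottom is at px (331,273), while the reported pose projects to (330,283). So it passed over the strap without touching it. I'll go back behind the strap, descend lower and check again.

play_rows([
  [-1,[0,0,-20],0],
  [-1,[-15.2,-21.7,0],0],
  [-1,[-15.2,-21.7,0],0],
  [-1,[-15.2,-21.7,0],0],
  [-1,[0,0,0],-0.117],
  [-1,[0,0,0],-0.117],
  [-1,[0,0,0],-0.117],
  [-1,[0,0,0],-0.117],
  [-1,[0,0,0],-0.117],
  [-1,[0,0,0],-0.117],
  [-1,[0,0,20],0],
  [-1,[0,0,0],0],
])

```text
time: 7.9
tool_pos: [455.0, -42.9, 51.7]
tcp_rot: [180.0, -0.2, 174.7]
ft_force: [-1.6, 0.4, -1.1]
finger_gap: -0.3
grip_force: 0.0
```

play_rows([
  [-1,[0,0,10],0],
  [-1,[0,0,10],0],
  [-1,[0,0,8],0],
  [-1,[0,0,0],0],
  [-1,[0,0,0],0],
])

```text
time: 8.32
tool_pos: [456.2, -42.9, 25.5]
tcp_rot: [180.0, -0.1, 174.7]
ft_force: [0.4, -0.1, 0.5]
finger_gap: 0.1
grip_force: 0.0
```

Run:
```python
from h import *
s=snapshot("side");p=sense()["tool_pos"];print(p,px(s,p),px(s,p+np.array([0,0,30])))
b=s["color"][225:285,300:380,::-1]
cv2.imwrite("pics/v6.png",cv2.resize(np.ascontiguousarray(b),(800,600),interpolation=cv2.INTER_CUBIC))
```

```text
[456.7680741  -42.99599391  26.14814474] [342. 278.] [343. 269.]
```

View pics/v6.png

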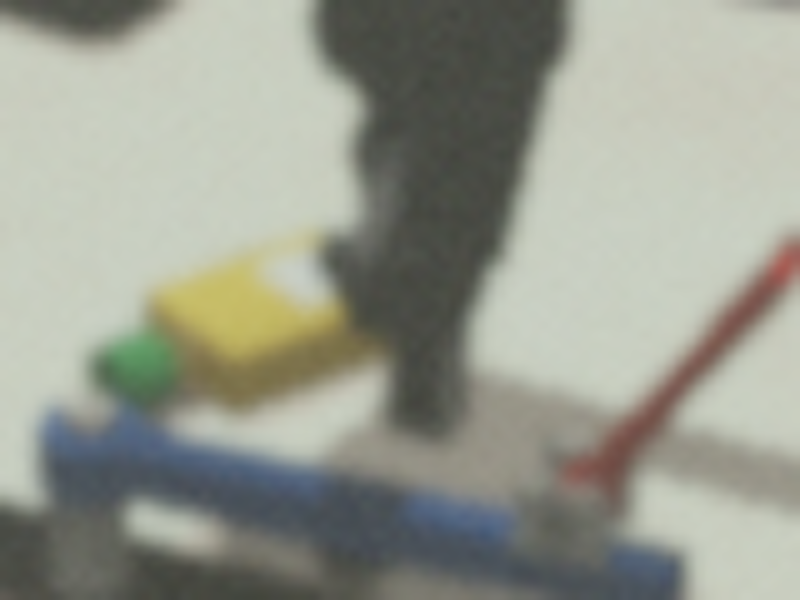

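The tip bottom is at px (342,268), about z 57, so the shut tip is about 31 mm above the reported TCP. I'll lower it another 6 mm and push gently, watching the force.

play_rows([
  [-1,[0,0,6],0],
  [-1,[0,6,0],0],
  [-1,[0,6,0],0],
  [-1,[0,5,0],0],
  [-1,[1.2,5.3,0],0.06],
  [-1,[1.2,5.3,0],0.06],
  [-1,[1.2,5.3,0],0.06],
  [-1,[1.2,5.3,0],0.06],
])

```text
time: 9.03
tool_pos: [457.9, -3.9, 20.5]
tcp_rot: [-180.0, 0.0, 160.8]
ft_force: [0.6, -2.2, 0.1]
finger_gap: -0.0
grip_force: 0.8
```

```bash
cat > m.py <<'E'
from h import *
st=sense();print(st["time"],np.round(st["tool_pos"],1),np.round(st["tcp_rot"],1),np.round(st["ft_force"],1))
s=snapshot("side")
for q in("lever_pivot","lever_pad","strap_push","flask_mid"):print(q,[(round(float(d["p"]),2),w(s,d["xyz"]).round().tolist()) for d in pinpoint(q,s)[:2]])
E
python3 m.py
```

```text
9.0333 [457.9  -3.9  20.5] [-180.     0.   160.8] [ 0.6 -2.2  0.1]
lever_pivot [(0.58, [409.0, 27.0, 75.0])]
lever_pad [(0.71, [360.0, 38.0, 155.0]), (0.56, [607.0, -20.0, 14.0])]
strap_push [(0.76, [463.0, 10.0, 67.0]), (0.28, [358.0, 39.0, 153.0])]
flask_mid [(0.84, [356.0, 214.0, 11.0]), (0.59, [559.0, 76.0, 27.0])]
```

play_rows([
  [-1,[1.5,7.1,0],0.08],
  [-1,[1.5,7.1,0],0.08],
  [-1,[1.5,7.1,0],0.08],
  [-1,[1.5,7.1,0],0.08],
  [-1,[1.5,7.1,0],0.08],
  [-1,[1.5,7.1,0],0.08],
  [-1,[1.5,7.1,0],0.08],
  [-1,[1.5,7.1,0],0.08],
  [-1,[1.5,7.1,0],0.08],
  [-1,[1.5,7.1,0],0.08],
  [-1,[1.5,7.1,0],0.08],
  [-1,[1.5,7.1,0],0.08],
])

```text
time: 10.28
tool_pos: [502.0, 67.4, 20.4]
tcp_rot: [-179.9, -0.1, 105.8]
ft_force: [-4.4, 4.4, 4.0]
finger_gap: -0.1
grip_force: 3.8
```

```bash
python3 m.py
```

```text
10.2833 [502.   67.4  20.4] [-1.799e+02 -1.000e-01  1.058e+02] [-4.4  4.4  4. ]
lever_pivot [(0.72, [500.0, 129.0, 74.0])]
lever_pad [(0.7, [477.0, 168.0, 156.0])]
strap_push [(0.68, [516.0, 70.0, 66.0])]
flask_mid [(0.79, [356.0, 212.0, 11.0]), (0.73, [560.0, 74.0, 26.0])]
```

play_rows([
  [-1,[0,0,-4],0],
  [-1,[1.2,5.3,0],0.06],
  [-1,[1.2,5.3,0],0.06],
  [-1,[1.2,5.3,0],0.06],
  [-1,[0,0,0],0],
])

```text
time: 10.95
tool_pos: [517.4, 73.1, 24.4]
tcp_rot: [180.0, 0.0, 95.5]
ft_force: [1.1, 0.0, -0.4]
finger_gap: 0.4
grip_force: 0.0
```

```bash
python3 m.py
```

```text
10.95 [517.4  73.1  24.4] [180.    0.   95.5] [ 1.1  0.  -0.4]
lever_pivot [(0.71, [526.0, 139.0, 77.0])]
lever_pad [(0.75, [512.0, 179.0, 154.0]), (0.43, [564.0, -513.0, 13.0])]
strap_push [(0.85, [531.0, 78.0, 64.0])]
flask_mid [(0.73, [543.0, -170.0, 12.0]), (0.6, [345.0, 444.0, 3.0])]
```

play_rows([
  [-1,[1.2,5.3,0],0.06],
  [-1,[1.2,5.3,0],0.06],
  [-1,[1.2,5.3,0],0.06],
  [-1,[0.6,3,0],0.04],
  [-1,[0,0,0],0],
])

```text
time: 11.62
tool_pos: [535.9, 77.8, 24.1]
tcp_rot: [-180.0, -0.0, 83.0]
ft_force: [0.3, -0.5, -0.2]
finger_gap: 0.1
grip_force: 0.1
```

play_rows([
  [-1,[0,2,0],0],
  [-1,[0,2,0],0],
  [-1,[0,0,0],0],
])

```text
time: 11.87
tool_pos: [539.8, 77.3, 24.1]
tcp_rot: [-180.0, 0.0, 83.1]
ft_force: [-1.0, 0.5, 0.2]
finger_gap: -0.1
grip_force: 0.6
```

```bash
python3 m.py
```

```text
11.8667 [539.8  77.3  24.1] [-180.     0.    83.1] [-1.   0.5  0.2]
lever_pivot [(0.68, [561.0, 139.0, 73.0])]
lever_pad [(0.43, [562.0, 185.0, 153.0])]
strap_push [(0.79, [554.0, 79.0, 66.0]), (0.56, [606.0, -24.0, 11.0])]
flask_mid [(0.95, [358.0, 210.0, 12.0]), (0.54, [560.0, 76.0, 28.0])]
```

play_rows([
  [-1,[0,1.5,0],0],
  [-1,[0,1.5,0],0],
  [-1,[0,1,0],0],
  [-1,[0,0,0],0],
])

```text
time: 12.45
tool_pos: [544.1, 76.9, 24.2]
tcp_rot: [180.0, -0.0, 83.0]
ft_force: [-0.4, 0.3, -1.0]
finger_gap: -0.4
grip_force: 0.5
```

play_rows([
  [-1,[0,1,0],0],
  [-1,[0,1,0],0],
  [-1,[0,0,0],0],
])

```text
time: 12.7
tool_pos: [546.0, 76.6, 24.2]
tcp_rot: [180.0, 0.0, 83.0]
ft_force: [-1.3, 1.3, 0.2]
finger_gap: 0.0
grip_force: 0.5
```

```bash
python3 m.py
python3 - <<'E'
from h import *
s=snapshot("side")
a=s["color"][225:325,240:370,::-1]
cv2.imwrite("pics/v7.png",cv2.resize(np.ascontiguousarray(a),(780,600),interpolation=cv2.INTER_CUBIC))
E
```

```text
12.7 [546.   76.6  24.2] [180.   0.  83.] [-1.3  1.3  0.2]
lever_pivot [(0.61, [574.0, 137.0, 76.0]), (0.32, [561.0, 78.0, 27.0])]
lever_pad [(0.43, [570.0, 183.0, 155.0])]
strap_push [(0.87, [560.0, 77.0, 67.0])]
flask_mid [(0.97, [358.0, 213.0, 10.0]), (0.89, [545.0, -168.0, 11.0])]
```

View pics/v7.png

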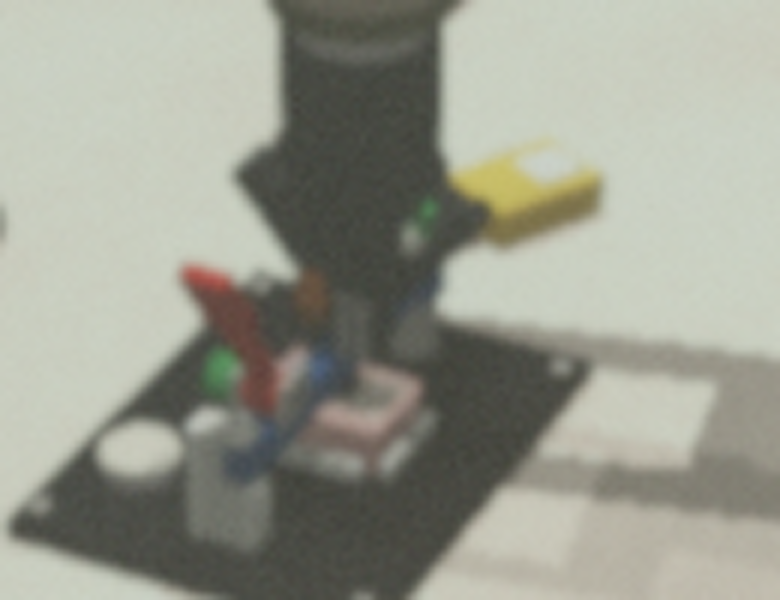

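The strap now points at the keeper, with its end at crop (240,465) in the keeper's mouth, but no stop force yet. I'll keep pushing gently.

play_rows([
  [-1,[0,1,0],0],
  [-1,[0,1,0],0],
  [-1,[0,0,0],0],
])

```text
time: 13.25
tool_pos: [547.3, 76.4, 24.1]
tcp_rot: [-179.9, 0.0, 83.0]
ft_force: [-3.9, 0.3, 2.2]
finger_gap: -0.1
grip_force: 2.3
```

play_rows([
  [-1,[0,1,0],0],
  [-1,[0,0,0],0],
])

```text
time: 13.42
tool_pos: [547.5, 76.4, 24.0]
tcp_rot: [-179.8, 0.0, 83.0]
ft_force: [-9.4, 0.8, 7.0]
finger_gap: 0.1
grip_force: 4.6
```

play_rows([
  [-1,[0,1,0],0],
  [-1,[0,0,0],0],
])

```text
time: 13.58
tool_pos: [547.6, 76.4, 23.9]
tcp_rot: [-179.7, 0.0, 83.0]
ft_force: [-13.4, 1.9, 9.6]
finger_gap: -0.0
grip_force: 6.6
```

The strap is hard against its stop: position has saturated and the force is rising. I'll back off, rise and measure the lever.

play_rows([
  [-1,[0,-5,0],0],
  [-1,[0,-10,0],0],
  [-1,[0,-15,0],0],
  [-1,[0,0,-39],0],
  [-1,[0,0,-39],0],
  [-1,[0,0,-40],0],
  [-1,[0,-40,0],0],
  [-1,[0,-40,0],0],
  [-1,[0,0,0],0],
])

```text
time: 14.33
tool_pos: [434.4, 90.0, 140.7]
tcp_rot: [-179.8, 0.0, 83.1]
ft_force: [-1.0, -0.7, -2.3]
finger_gap: 0.0
grip_force: 0.0
```

```bash
python3 m.py
python3 - <<'E'
from h import *
s=snapshot("top")
for q in("lever_pivot","lever_pad","strap_push","strap_pivot","carrier","flask_mid"):print(q,[(round(float(d["p"]),2),w(s,d["xyz"]).round().tolist()) for d in pinpoint(q,s)[:2]])
save(s,"top8.png");i=cv2.imread("pics/top8.png")[190:290,230:350];cv2.imwrite("pics/v8.png",cv2.resize(i,(720,600),interpolation=cv2.INTER_CUBIC))
E
```

```text
14.3333 [434.4  90.  140.7] [-179.8    0.    83.1] [-1.  -0.7 -2.3]
lever_pivot [(0.92, [574.0, 141.0, 73.0])]
lever_pad [(0.46, [575.0, 182.0, 153.0])]
strap_push [(0.76, [561.0, 78.0, 71.0])]
flask_mid [(0.88, [356.0, 212.0, 15.0]), (0.75, [543.0, -171.0, 12.0])]
lever_pivot [(0.95, [569.0, 138.0, 79.0])]
lever_pad [(0.75, [578.0, 180.0, 156.0])]
strap_push [(0.72, [559.0, 73.0, 68.0])]
strap_pivot [(0.74, [548.0, -10.0, 62.0])]
carrier [(0.97, [556.0, 70.0, -0.0]), (0.52, [414.0, -541.0, 3.0])]
flask_mid [(0.94, [556.0, 73.0, 24.0]), (0.48, [356.0, 206.0, 13.0])]
```

View pics/v8.png

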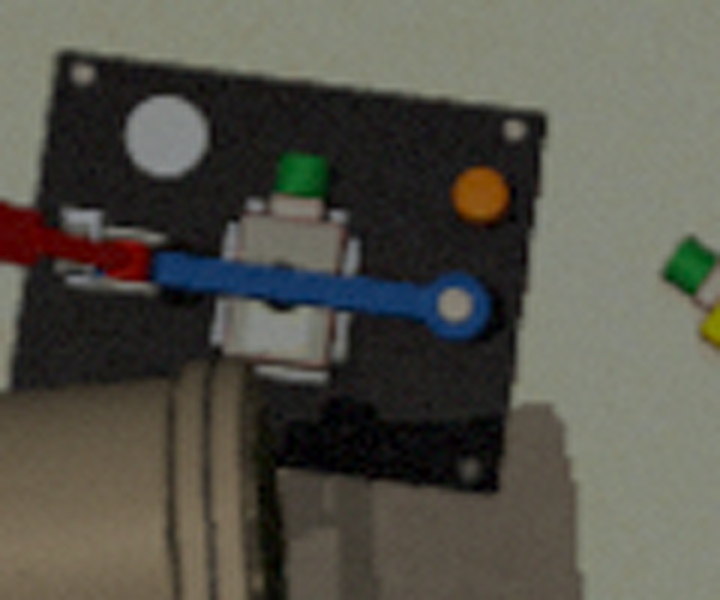

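The top view shows the strap home across the flask, from crop (455,305) to the keeper at (85,235), with the flask, dish and vial undisturbed. Next I go to the inner side of the raised lever.

play_rows([
  [-1,[0,32.1,2.5],0],
  [-1,[0,32.1,2.5],0],
  [-1,[0,32.1,2.5],0],
  [-1,[0,32.1,2.5],0],
  [-1,[25,0,0],0],
  [-1,[20,0,0],0],
  [-1,[13.8,0,0],0],
  [-1,[0,0,0],0],
])

```text
time: 15.6
tool_pos: [575.2, 134.7, 131.8]
tcp_rot: [-180.0, -0.0, 83.1]
ft_force: [-0.1, 0.1, -0.1]
finger_gap: -0.1
grip_force: 0.0
```

play_rows([
  [-1,[9,0,0],0],
  [-1,[9,0,0],0],
  [-1,[9,0,0],0],
  [-1,[7.8,0,3.7],0],
  [-1,[0,0,0],0],
])

```text
time: 16.02
tool_pos: [579.2, 168.3, 127.9]
tcp_rot: [-180.0, -0.0, 83.1]
ft_force: [0.4, -0.1, -0.7]
finger_gap: 0.2
grip_force: 0.0
```

```bash
python3 m.py
python3 - <<'E'
from h import *
s=snapshot("side")
a=s["color"][215:315,220:350,::-1]
cv2.imwrite("pics/v9.png",cv2.resize(np.ascontiguousarray(a),(780,600),interpolation=cv2.INTER_CUBIC))
E
```

```text
16.0167 [579.2 168.3 127.9] [-180.    -0.    83.1] [ 0.4 -0.1 -0.7]
lever_pivot [(0.77, [573.0, 136.0, 73.0])]
lever_pad [(0.73, [572.0, 181.0, 156.0])]
strap_push [(0.66, [563.0, 79.0, 66.0])]
flask_mid [(0.91, [357.0, 213.0, 14.0]), (0.68, [543.0, -171.0, 11.0])]
```

View pics/v9.png

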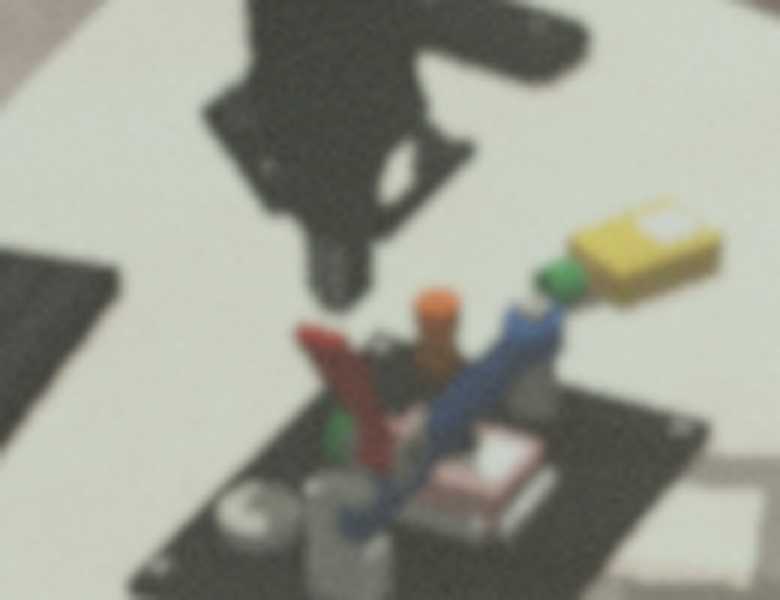

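The tip is at crop (335,305), px (276,266), and looks higher than the lever end at px (272,270). I'll work out the tip height numerically.

Run:
```python
from h import *
s=snapshot("side")
p=np.array([579.2,168.3,127.9])
for k in(0,20,31,40,50,60):print(k,px(s,p+[0,0,k]),end=" ")
T=np.array(s["world_from_camera"]);K=np.array(s["intrinsics"])
def z_at(u,v,y):
    d=T[:3,:3]@np.linalg.solve(K,[u,v,1]);t=(y-T[1,3])/d[1];return (T[:3,3]+t*d).round(1)
print()
for u,v in((276,265.8),(272,270)):
  for y in(150,168,185,196):print(u,v,y,z_at(u,v,y))
print("lever tip pred",px(s,[550+.13*196.7,-11+.992*196.7,181]),px(s,[568.5,139,79]))
# earlier images
for uv,y in(((342,260.6),-41.7),((342.5,268.5),-43),((331,273),36.1),((240+... if False else 0,0),0)):
  if uv[0]: print(uv,z_at(*uv,y))
b=s["color"][225:300,262:292].astype(int)
print((b.sum(2)//3)[30:60,8:24])
```

```text
0 [277. 278.] 20 [277. 272.] 31 [277. 268.] 40 [277. 265.] 50 [277. 262.] 60 [277. 259.] 
276 265.8 150 [589.6 150.  154. ]
276 265.8 168 [582.2 168.  166. ]
276 265.8 185 [575.1 185.  177.3]
276 265.8 196 [570.6 196.  184.7]
272 270 150 [601.5 150.  138.2]
272 270 168 [593.9 168.  150.5]
272 270 185 [586.7 185.  162. ]
272 270 196 [582.1 196.  169.5]
lever tip pred [276. 264.] [285. 288.]
(342, 260.6) [459.5 -41.7  87.1]
(342.5, 268.5) [457.4 -43.   59.5]
(331, 273) [469.2  36.1  88.6]
[[158 111  84  81  76  77  79  71  70  69  73  90 119 139 159 175]
 [158 113  93  83  85  85  85  77  72  67  76 103 146 172 187 195]
 [161 118  94  86  84  84  90  81  73  70  78 107 157 185 198 201]
 [167 125  95  86  84  89  91  84  73  70  75 106 156 186 197 202]
 [169 127  97  88  85  89  89  81  73  73  78 104 155 187 199 201]
 [170 129  98  89  85  87  87  83  74  68  70 106 157 186 198 200]
 [174 130  96  87  84  86  92  82  71  67  74 105 154 185 200 202]
 [178 137 102  88  87  89  90  83  73  72  80 114 158 188 199 201]
 [187 156 116  98  86  88  90  81  75  78  97 139 172 194 202 203]
 [192
[... 702 characters left out ...]
  84  81  76  81  86  80  73]
 [182 152 114  90  79  77  79  79  77  80  75  71  76  73  75  72]
 [193 172 137  99  78  76  79  79  78  78  78  72  70  74  70  70]
 [197 186 160 122  90  79  76  78  79  81  83  76  73  73  69  67]
 [199 192 171 134  98  79  77  76  77  79  75  74  73  69  71  72]
 [198 192 170 131  96  81  74  76  79  79  77  76  73  71  71  73]
 [192 178 150 114  81  73  78  79  78  80  79  77  72  70  68  72]
 [178 152 120  85  75  70  75  79  76  79  74  77  75  73  74  70]
 [153 119  88  73  75  71  75  78  81  79  79  75  74  76  73  73]
 [116  90  73  68  73  73  81  80  82  76  79  77  79  75  80  79]
 [ 93  74  70  68  76  78  84  87  84  82  78  76  76  80  89  96]]
```

The tip offset comes out at about 34 mm. The lever stands at about 58°, and the tip is about 6 mm too far in +x with no contact yet. I'll correct the lateral error and push along the lever's arc.

play_rows([
  [-1,[0,-6.5,0],0],
  [-1,[5.7,0,3.9],0],
  [-1,[6.5,0,4.4],0],
  [-1,[6.5,0,4.4],0],
  [-1,[5.7,0,5.5],0],
  [-1,[5.7,0,5.5],0],
  [-1,[0,0,0],0],
])

```text
time: 16.95
tool_pos: [576.2, 198.9, 103.3]
tcp_rot: [-179.9, -0.0, 83.1]
ft_force: [0.4, -0.3, -0.8]
finger_gap: 0.5
grip_force: 0.0
```

```bash
python3 m.py
```

```text
16.95 [576.2 198.9 103.3] [-179.9   -0.    83.1] [ 0.4 -0.3 -0.8]
lever_pivot [(0.94, [575.0, 139.0, 75.0]), (0.74, [552.0, -13.0, 66.0])]
lever_pad [(0.71, [563.0, 75.0, 28.0]), (0.53, [577.0, 204.0, 137.0])]
strap_push [(0.9, [560.0, 80.0, 66.0])]
flask_mid [(0.82, [360.0, 211.0, 11.0]), (0.75, [545.0, -171.0, 13.0])]
```

play_rows([
  [-1,[4.7,0,6.3],0],
  [-1,[4.7,0,6.3],0],
  [-1,[3.5,0,7],0],
  [-1,[3.5,0,7],0],
  [-1,[2.2,0,7.5],0],
  [-1,[2.2,0,7.5],0],
  [-1,[0,0,0],0],
])

```text
time: 17.78
tool_pos: [578.1, 218.4, 60.9]
tcp_rot: [-179.9, 0.0, 83.0]
ft_force: [-0.5, 1.5, 1.0]
finger_gap: 0.1
grip_force: 0.3
```

play_rows([
  [-1,[1,0,4],0],
  [-1,[0.6,0,4],0],
  [-1,[0,0,0],0],
])

```text
time: 18.03
tool_pos: [578.6, 219.6, 54.0]
tcp_rot: [-179.9, 0.0, 83.0]
ft_force: [-0.8, 0.1, -0.3]
finger_gap: 0.1
grip_force: 0.2
```

```bash
python3 m.py
```

```text
18.0333 [578.6 219.6  54. ] [-179.9    0.    83. ] [-0.8  0.1 -0.3]
lever_pivot [(0.79, [575.0, 138.0, 73.0])]
lever_pad [(0.71, [577.0, 225.0, 88.0])]
strap_push [(0.57, [562.0, 78.0, 67.0]), (0.18, [553.0, -12.0, 68.0])]
flask_mid [(0.76, [546.0, -171.0, 12.0]), (0.63, [360.0, 214.0, 15.0])]
```

Nearly level. I'll press on to the stop in small steps.

play_rows([
  [-1,[0,0,2],0],
  [-1,[0,0,2],0],
  [-1,[0,0,0],0],
])

```text
time: 18.53
tool_pos: [579.8, 220.0, 51.4]
tcp_rot: [180.0, -0.0, 83.0]
ft_force: [0.2, 1.4, 2.3]
finger_gap: -0.0
grip_force: 1.2
```

play_rows([
  [-1,[0,0,1.5],0],
  [-1,[0,0,1.5],0],
  [-1,[0,0,0],0],
])

```text
time: 18.78
tool_pos: [579.8, 220.2, 48.3]
tcp_rot: [180.0, -0.0, 83.0]
ft_force: [0.9, 2.8, 4.0]
finger_gap: -0.1
grip_force: 1.7
```

play_rows([
  [-1,[0,0,1],0],
  [-1,[0,0,0],0],
])

```text
time: 18.95
tool_pos: [579.7, 220.0, 47.3]
tcp_rot: [180.0, -0.0, 83.0]
ft_force: [0.7, 3.2, 4.3]
finger_gap: -0.1
grip_force: 2.0
```

play_rows([
  [-1,[0,0,1.5],0],
  [-1,[0,0,0],0],
])

```text
time: 19.12
tool_pos: [579.5, 219.8, 45.6]
tcp_rot: [180.0, -0.0, 83.0]
ft_force: [2.4, 3.0, 4.6]
finger_gap: 0.3
grip_force: 2.0
```

play_rows([
  [-1,[0,0,1.5],0],
  [-1,[0,0,0],0],
])

```text
time: 19.28
tool_pos: [579.8, 219.9, 44.9]
tcp_rot: [180.0, -0.0, 83.0]
ft_force: [-1.7, 2.6, 7.6]
finger_gap: 0.2
grip_force: 3.6
```

play_rows([
  [-1,[0,0,1.5],0],
  [-1,[0,0,0],0],
])

```text
time: 19.45
tool_pos: [580.1, 219.9, 44.5]
tcp_rot: [179.9, -0.0, 83.0]
ft_force: [-4.2, 2.0, 14.6]
finger_gap: -0.2
grip_force: 7.2
```

play_rows([
  [-1,[0,0,1.5],0],
  [-1,[0,0,0],0],
  [-1,[0,0,0],0],
])

```text
time: 19.7
tool_pos: [580.5, 219.9, 44.1]
tcp_rot: [179.9, -0.0, 83.0]
ft_force: [-6.0, 0.8, 21.9]
finger_gap: -0.2
grip_force: 10.9
```

play_rows([
  [-1,[0,0,-10],0],
  [-1,[0,0,-20],0],
  [-1,[0,0,-35],0],
  [-1,[0,0,-35],0],
  [-1,[0,0,-35],0],
  [-1,[0,-35,0],0],
  [-1,[0,-40,0],0],
  [-1,[0,-40,0],0],
  [-1,[0,-40,0],0],
  [-1,[0,0,0],0],
])

```text
time: 20.53
tool_pos: [418.0, 237.8, 173.2]
tcp_rot: [-179.6, 0.2, 83.1]
ft_force: [-0.2, 0.8, -0.7]
finger_gap: -0.0
grip_force: 0.0
```

```bash
python3 m.py
python3 - <<'E'
from h import *
s=snapshot("top")
for q in("lever_pivot","lever_pad","strap_pivot","strap_push","flask_mid","dish","vial"):print(q,[(round(float(d["p"]),2),w(s,d["xyz"]).round().tolist()) for d in pinpoint(q,s)[:3]])
# red mask extents in side view vs predicted level lever
s=snapshot("side");d=regions_of("lever",s)
u=np.array([.13,.992]);f=lambda r,z:px(s,[*(np.array([549,-11])+r*u),z])
if d:
    ys,xs=np.nonzero(d[0]["mask"]);print(d[0]["p"],xs.min(),xs.max(),ys.min(),ys.max())
print(f(151,84),f(217,84),f(263,84),f(263,74))
E
```

```text
20.5333 [418.  237.8 173.2] [-179.6    0.2   83.1] [-0.2  0.8 -0.7]
lever_pivot []
lever_pad [(0.74, [581.0, 229.0, 82.0])]
strap_push [(0.68, [562.0, 80.0, 64.0])]
flask_mid [(0.7, [359.0, 211.0, 14.0]), (0.64, [560.0, 77.0, 28.0])]
lever_pivot [(0.89, [569.0, 139.0, 80.0]), (0.54, [556.0, 68.0, -3.0])]
lever_pad [(0.76, [582.0, 228.0, 84.0]), (0.59, [344.0, 442.0, -3.0])]
strap_pivot []
strap_push [(0.86, [562.0, 73.0, 65.0])]
flask_mid [(0.94, [555.0, 71.0, 26.0]), (0.94, [539.0, -173.0, 9.0]), (0.9, [355.0, 205.0, 15.0])]
dish [(0.59, [635.0, 130.0, 10.0])]
vial [(0.62, [601.0, -23.0, 12.0])]
0.58 260 286 286 312
[285. 287.] [273. 299.] [265. 308.] [265. 311.]
```

The pad is at z 83 against 84 for level, the strap is still home at 82°, and the bystanders haven't moved.

```bash
python3 -c "
from bench import *
print(hand_in())"
```

```text
the job is handed in; nothing more can be done
None
```

I handed the job in at about 20.5 s: the strap was swung to its stop in the keeper, then the cam lever was pushed down to its stop. The arm then backed clear, and the last camera check found the flask, dish and vial where they started. An earlier swing passed above the strap without touching it.

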